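Nest the small tapered pot in the leaning pot with a light push

ROBOT

A 7-joint arm with a two-finger parallel gripper is mounted at the origin on the work surface; the furniture and walls round the work are solid. World frame = base frame: x ahead of the robot, y to its left, z up, the work surface at z = 0. Lengths are in m, angles in rad, forces in N, time in s.
With the tool pointing down it reaches from about 0.425 to 0.95 m from the base axis. Payload 4.7 kg.
Tool frame: the origin (TCP) lies midway between the tips of the shut fingers; the grasp point (between the pads) lies 19 mm behind it; z points along the fingers, x is the direction in which the jaws open and shut, and the axes are right-handed (so a half turn about z gives the same grasp; the last joint's range is limited). The gripper opens to 85 mm and grips with 20 to 120 N. Pads are 22 mm wide; open, the fingers measure 114 mm over their backs; the gripper's body (76 mm by 85 mm) begins 54 mm behind the grasp point. The pads swing forward as they close: fully open they stand 13 mm farther back than shut.
Start: joints at [-1.311, 0.469, -0.049, 1.532, 0.024, 1.141, -0.082], TCP at [0.192, 0.647, 0.231] pointing down, gripper open.
Joint ranges: [-2.59, 2.59], [-0.33, 1.99], [-1.39, 1.29], [0.1, 2.45], [-1.04, 4.18], [0.21, 1.99], [-2.66, 2.66]. Speed limits (rad/s): [2.57, 2.57, 3.14, 3.14, 3.14, 3.14, 3.14].

INTERFACE

Orientations are given as a 3x3 rotation matrix whose columns are the frame's x, y, z axes.
In Python, from station import env gives the robot as it stands. The module is installed in compiled form; this text tells all that it offers.
- The arm moves only by the tool servo_tool, never from a script. Its argument "rows" is one flat list of numbers, 6 for each row, row after row: the shift along the tool's x, y, z in m, then the turn, a rotation vector about the tool's x, y, z in degrees. A call has 1 to 5 rows; each row shifts and turns the commanded pose from where the row before left it, along the tool's axes as they then stand; what a row does not reach is not made up. A row lasts 1/10 s, in which the tool goes at most 50 mm and 8.59 degrees, less where a joint would pass 70% of its speed; a pose out of reach is approached as far as the arm can. A call is refused whole if a number of a shift passes 0.05 or a number of a turn 8.59, either way. A call with a gripper value outside its range is refused whole. "gripper" is the opening, from 0 (shut) to 1 (fully open), set as the call begins (left out, the last holds). The fingers move at their own pace and stop on an object; "squeeze" is the grip in N (left out, the last holds). Time passes only in rows, so rows that do not move let the fingers close. It gives the time, the measured TCP pose, the force and the opening at its end, in the units of the state.
- env.state(): the state, without advancing time (a new reading comes with each control period).
- env.camera(name): name is "scene" or "top" or "wrist"; returns a dict with "image" (480x640x3 uint8, blue, green, red), "vfov" (degrees; the focal length in pixels is half the picture's height over the tangent of half this angle, whatever the lens; pixels are square), "cx", "cy" (the principal point, pixels), "R" (3x3) and "t" (3): a world point X has camera coordinates R X + t; the wrist camera has in their place "mount" (4x4, takes a point from camera to tool coordinates, whose origin is the TCP and whose axes are the tool frame's). Camera axes: x right, y down, z forward; pixel columns grow to the right and rows downward; lengths in m; the calibration is good to about 2 mm. A picture is of the moment at which its call begins: read the wrist's pose just before it. There is no depth.
- env.job_done(): hands the job in, once; it reports no verdict.
The state is a dict: "t": time; "joint_positions": joint angles; "joint_vel": joint speeds; "joint_efforts": joint torques, N m; "tool_pos": TCP position; "eef_rot": TCP orientation; "wrist_force": force on the tool from outside, world axes, zero at the start; "ft_torque": the same for the moment, N m; "width": opening from 0.0 (shut) to 1.0 (fully open).
Only numpy, scipy, OpenCV 4.12 (cv2) and the standard library are available. Lean on these libraries where they do the work, as an engineer would, in place of code of your own. Each camera call takes 0.05 s, during which the arm holds its last target.

TASK

Pick the smaller of the two loose metal pots up by its wooden grip and nest it straight into the pot that leans in the stand. Press it in along the leaning axis with a light push of about 8 to 10 newtons, so that the collar inside gives a little, stop before the pots jam, hold that push for about a second, then let go and leave the small pot nested. Do not knock the wide pot or the other things on the bench out of place.

Things in the scene. Friction and masses are not known exactly. Their poses are not given: they have to be found in the camera images.
- small_pot: Smaller loose pot, plain aluminium, tapered, round, hollow, upright: foot 56 mm across, rim 84 mm across, rim 95 mm above the foot, 0.16 to 0.29 kg. Origin: centre of the foot's underside; z up its axis. Its wooden grip bar runs across the mouth along the pot's y, between two steel straps that end 149 mm above the foot.
- small_pot_handle (a point): Middle of the small pot's flat-sided wooden grip bar, on the pot's axis, 140 mm above its foot and 45 mm above its rim. The bar is 16 mm thick (pot's x; pinch it there), 81 mm long (y) and 18 mm tall.
- wide_pot: The other loose pot, of the same make but wider: foot 80 mm across, rim 106 mm across, the same 95 mm high with the same grip. It is too wide for the collar and must stay where it is. Origin: centre of the foot's underside. The two loose pots may stand in either place.
- outer_pot: Receiving pot, fixed in a grey steel stand, leaning 32 degrees from vertical with its mouth up and towards the robot. Aluminium, tapered, 110 mm long; foot 74 mm across, mouth 102 mm across inside. Origin: centre of its underside; z along its leaning axis, out of the mouth. A sprung rubber collar is hidden in it (see outer_floor and collar).
- outer_mouth (a point): Centre of the leaning pot's mouth, 110 mm from its origin along its axis; z out of the mouth. The small pot goes in along this axis and needs its own axis within 0.14 rad of it. 
- outer_floor (a point): Inner floor of the leaning pot. Above it, on the axis, sits a 12 mm high rubber collar with a 66 mm hole, on a spring. It rests at another depth each time, which is not told: the small pot's tapered side first meets it with the small pot's foot anywhere from 24 to 61 mm from the leaning pot's origin, so find it by touch.
- collar (a joint): How far the sprung collar is pushed in from its rest, in m: 0 untouched, 1 mm per newton along the axis (the small pot's own weight gives about 2 mm). The small pot is bedded at 6 mm or more, held for 0.5 s while straight in the leaning pot; past 16 mm the pots are jammed. Released, the small pot springs back with the collar and stays in it.
- stand: Fixed grey steel stand of the leaning pot, base plate 170x130x10 mm; origin under the plate's centre. The leaning pot tips towards the stand's -x; its mouth's centre is 23 mm from the stand's centre on the -x side, 148 mm up.
- wooden_stamp: hand stamp with a turned wooden handle, 26x50x74 mm, standing; origin under its centre. A bystander: leave it.
- marker: black and white marker pen, 135 mm long and 17 mm thick, lying along its own y; origin under its centre. A bystander: leave it.
- blue_roll: loose blue roll, 108x21x15 mm, lying along its own x; origin under its centre. A bystander: leave it.
- brown_stick: loose brown stick, 94x24x18 mm, lying along its own x; origin under its centre. A bystander: leave it.
There are look-alikes about, which are no part of the job. Leave any turquoise look-alike of the small_pot alone.

How it is judged:
On the way, in this order (a step that is already met when the one before it is completed fails the run):
1. the small pot is lifted off the bench (height (world z) of small_pot above 0.04 m), for 0.1 s.
2. the small pot, straight in the leaning pot, presses the collar 6 mm in (about 6 N) for 0.5 s (angle between the z axis of small_pot and the z axis of outer_pot, either way round below 0.14 rad and x of small_pot in the frame of outer_pot between -0.012 and 0.012 m and y of small_pot in the frame of outer_pot between -0.012 and 0.012 m and z of small_pot in the frame of outer_pot below 0.068 m and value of joint collar above 0.006 m), for 0.5 s.
At the end, for the whole second after the job is handed in: The small pot rests released and still inside the leaning pot: axes within 0.14 rad, its foot's centre within 12 mm of the leaning axis either way and no more than 68 mm above the leaning pot's origin (angle between the z axis of small_pot and the z axis of outer_pot, either way round below 0.14 rad and x of small_pot in the frame of outer_pot between -0.012 and 0.012 m and y of small_pot in the frame of outer_pot between -0.012 and 0.012 m and z of small_pot in the frame of outer_pot below 0.068 m and linear speed of small_pot below 0.02 m/s and contact force between the fingers and small_pot below 0.1 N); the robot touches nothing.
It fails at once if the small pot is forced into the leaning pot so hard that the collar gives over 16 mm, about 16 N (jammed) (value of joint collar above 0.016 m).
It fails at once if the wide pot is shifted more than 20 mm (distance of wide_pot from where it was at the start of the episode above 0.02 m).
It fails at once if a bystander is shifted more than 30 mm (distance of any of wooden_stamp, marker, blue_roll, brown_stick from where it was at the start of the episode above 0.03 m).
It also fails if it takes over 61 s, if anything falls off the work surface, if the arm or the gripper's body presses on something with over 40 N, if the wrist force passes 120 N, or if a joint passes its speed limit or range.

## Working session

There is one attempt and no reset: what is moved stays moved. The work goes in short steps, Python scripts to look and compute and a tool call to move; the robot and the scene stay as the last step left them, time stands still between calls to the robot, and variables do not carry over. Pictures are saved under pics/ and viewed, and the job is handed in when it is done.

Besides the shell and the picture viewer there is one more tool, called after "Call:" as name(argument=value, ...) on one line, values as JSON. servo_tool: Moves the arm, as the interface text tells. Its arguments: {"type":"object","properties":{"rows":{"type":"array"},"gripper":{"type":"number"},"squeeze":{"type":"number"}},"required":["rows"]}

```bash
mkdir -p pics
cat > h.py <<'E'
import numpy as np, cv2
from station import env
def cam(n):
    c=env.camera(n); im=np.array(c["image"]); f=240/np.tan(np.radians(c["vfov"])/2)
    return c,im,f
def ray(c,f,u,v,st=None):
    d=np.array([(u-c["cx"])/f,(v-c["cy"])/f,1.])
    if "R" in c and c.get("R") is not None:
        R=np.array(c["R"]);t=np.array(c["t"]); return -R.T@t, R.T@d
    M=np.array(c["mount"]); Rt=np.array(st["eef_rot"]);p=np.array(st["tool_pos"])
    return Rt@M[:3,3]+p, Rt@(M[:3,:3]@d)
def onz(o,d,z): return o+d*(z-o[2])/d[2]
E
python3 - <<'E'
from h import *
s=env.state();print({k:np.round(v,3).tolist() for k,v in s.items()})
for n in ["scene","top","wrist"]:
    c,im,f=cam(n); cv2.imwrite(f"pics/{n}0.png",im); print(n,f,c["cx"],c["cy"],{k:np.round(c[k],4).tolist() for k in c if k in("R","t","mount")})
E
```

```text
{'t': 0.0, 'joint_positions': [-1.311, 0.469, -0.049, 1.534, 0.024, 1.141, -0.082], 'joint_vel': [0.001, 0.001, 0.0, 0.001, -0.0, 0.0, 0.002], 'joint_efforts': [0.001, -51.033, -0.047, -23.771, 0.011, 0.008, 0.0], 'tool_pos': [0.192, 0.646, 0.23], 'eef_rot': [[0.285, 0.959, -0.0], [0.959, -0.285, -0.002], [-0.002, 0.0, -1.0]], 'wrist_force': [-0.26, -0.266, 0.441], 'ft_torque': [-0.064, -0.008, 0.02], 'width': 1.002}
scene 610.689142822897 319.47164064395434 236.01628362330925 {'R': [[0.8796, -0.4758, 0.0008], [-0.3056, -0.5663, -0.7655], [0.3646, 0.673, -0.6435]], 't': [-0.2147, 0.3953, 0.9131]}
top 473.99347366539945 313.53492257153 235.73426627584456 {'R': [[0.0128, -0.9998, -0.014], [-0.9922, -0.011, -0.124], [0.1238, 0.0155, -0.9922]], 't': [0.3193, 0.4198, 0.8993]}
wrist 431.80223076934055 321.0942962869018 247.32312168088788 {'mount': [[1.0, -0.0007, -0.0, 0.0011], [0.0007, 0.9651, 0.262, -0.0652], [-0.0002, -0.262, 0.9651, -0.1434], [0.0, 0.0, 0.0, 1.0]]}
```

View pics/scene0.png

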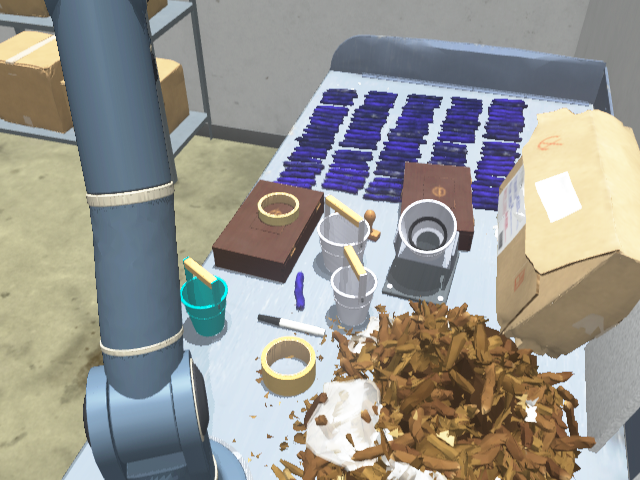

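View pics/top0.png

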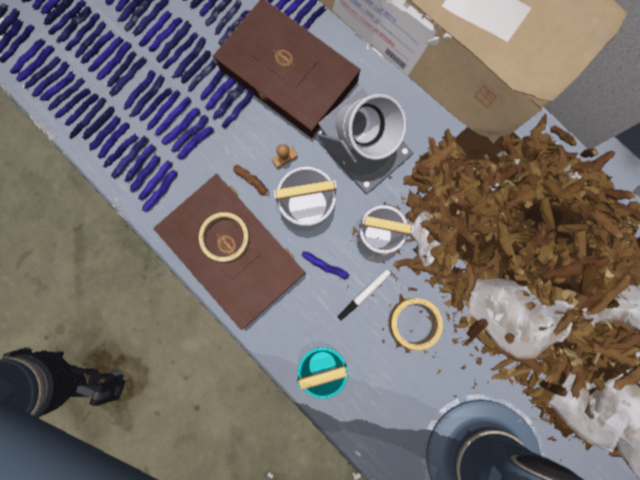

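View pics/wrist0.png

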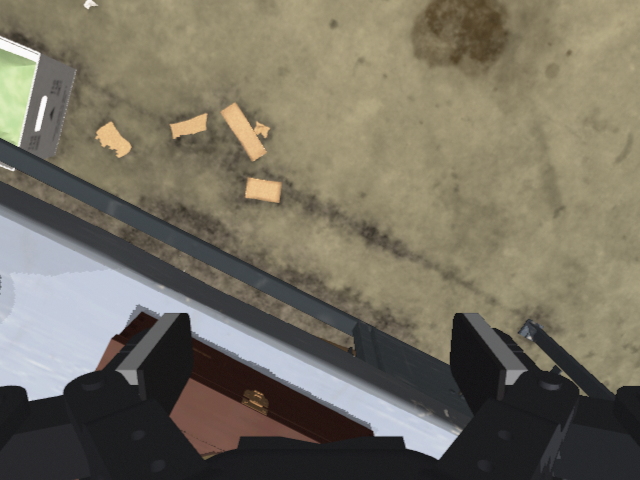

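Candidates in the top view: metal pot at (384,230), metal pot at (306,197) and a turquoise pot at (323,372). The aluminium pot at (384,230) has the narrower rim, so it should be the small pot. I'll check that in a crop.

Run:
```python
from h import *
im=cv2.imread("pics/top0.png"); cv2.imwrite("pics/tc.png",cv2.resize(im[80:280,230:440],None,fx=3.5,fy=3,interpolation=cv2.INTER_CUBIC) if 0 else cv2.resize(im[85:275,255:445],(600,600),interpolation=cv2.INTER_CUBIC))
im=cv2.imread("pics/scene0.png"); cv2.imwrite("pics/sc.png",cv2.resize(im[180:340,300:480],(675,600),interpolation=cv2.INTER_CUBIC))
```

```text
(no output)
```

View pics/tc.png

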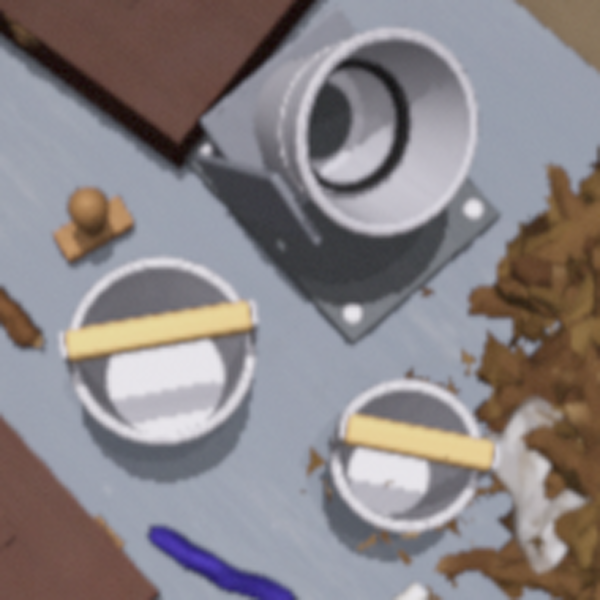

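View pics/sc.png

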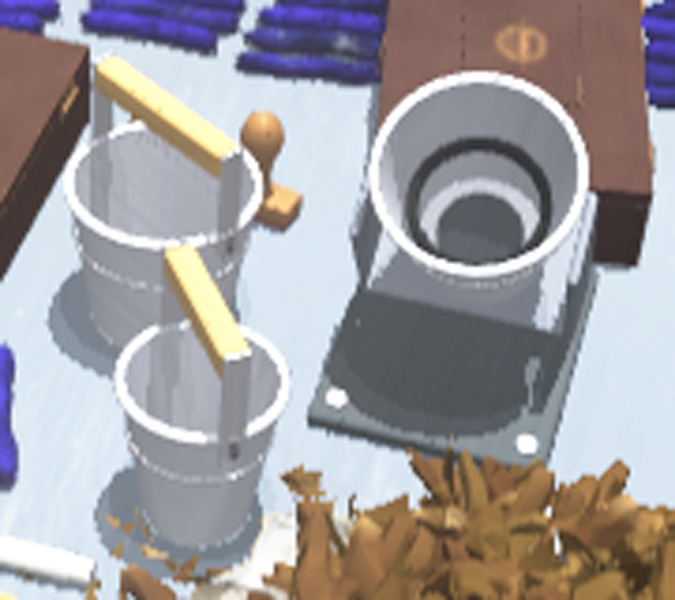

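The crop confirms it: the small pot is at top (384,230), rim about 46 px wide against 59 px for the wide pot. The leaning pot's mouth is at top (377,126).

Run:
```python
from h import *
from scipy.ndimage import label
def T(u,v): return 255+u*190/600-.0, 85+v*190/600
def S(u,v): return 300+u*180/675, 180+v*160/600
ct,it,ft=cam("top"); cs,is_,fs=cam("scene")
print("wooden bar masks")
def barmask(im,box):
    x0,y0,x1,y1=box; h=cv2.cvtColor(im,cv2.COLOR_BGR2HSV)[y0:y1,x0:x1]
    m=((h[...,0]>15)&(h[...,0]<30)&(h[...,1]>70)&(h[...,2]>150)).astype(np.uint8)
    n,l,st,_=cv2.connectedComponentsWithStats(m); k=1+np.argmax(st[1:,4])
    p=np.argwhere(l==k)[:,::-1]+[x0,y0]; return p
p=barmask(it,(355,205,415,260)); r=cv2.minAreaRect(p.astype(np.float32)); print("top",len(p),r)
W=np.array([onz(*ray(ct,ft,*q),.149) for q in p])
rw=cv2.minAreaRect((W[:,:2]*1000).astype(np.float32)); print("bar world z=.149(mm)",rw, W.mean(0), cv2.boxPoints(rw))
q=barmask(is_,(335,240,375,280)); print("scene mean",len(q),q.mean(0))
def tri(a,b):
    A=[];B=[]
    o1,d1=ray(ct,ft,*a);o2,d2=ray(cs,fs,*b)
    d1=d1/np.linalg.norm(d1);d2=d2/np.linalg.norm(d2)
    P1=np.eye(3)-np.outer(d1,d1);P2=np.eye(3)-np.outer(d2,d2)
    x=np.linalg.solve(P1+P2,P1@o1+P2@o2); return x,np.linalg.norm(P1@(x-o1)),np.linalg.norm(P2@(x-o2))
print("bar tri",tri(p.mean(0),q.mean(0)))
# mouth rims from crop estimates: rims bright extents
print("mouth tri",tri(T(388,132),S(479,175)))
print("small rim tri",tri(T(407,455),S(203,380)))
for n,a in dict(top_b=(350,342),top_r=(497,213),top_l=(200,155)).items(): print(n,onz(*ray(ct,ft,*T(*a)),.01))
for n,a in dict(screwb=(352,313),screwr=(473,208)).items(): print(n,onz(*ray(ct,ft,*T(*a)),.01))
for n,a in dict(screwb=(337,398),screwr=(527,443),cl=(310,418)).items(): print('s',n,onz(*ray(cs,fs,*S(*a)),.01))
print("wide rim", onz(*ray(ct,ft,*T(162,350)),.095))
```

```text
wooden bar masks
top 434 ((387.6189270019531, 224.3280792236328), (46.489139556884766, 9.599457740783691), 11.040940284729004)
bar world z=.149(mm) ((421.9066162109375, 196.74163818359375), (78.70750427246094, 16.585723876953125), 79.42086791992188) [0.4216642  0.19701966 0.149     ] [[406.5296  159.57932]
 [422.83344 156.5343 ]
 [437.28363 233.90396]
 [420.9798  236.94897]]
scene mean 65 [351.12307692 260.38461538]
bar tri (array([0.41936847, 0.19773522, 0.14589961]), np.float64(0.00294147125751347), np.float64(0.0029414712575135194))
mouth tri (array([0.5958165 , 0.21184934, 0.14520833]), np.float64(0.0004697947966445676), np.float64(0.000469794796644391))
small rim tri (array([0.4222463 , 0.19518644, 0.09286022]), np.float64(0.0007806020606913872), np.float64(0.0007806020606913623))
top_b [0.50560037 0.22032594 0.01      ]
top_r [0.59124896 0.12568037 0.01      ]
top_l [0.62842341 0.31749065 0.01      ]
screwb [0.52452413 0.21903294 0.01      ]
screwr [0.59443957 0.1410668  0.01      ]
s screwb [0.52639863 0.21981454 0.01      ]
s screwr [0.59673101 0.14325153 0.01      ]
s cl [0.50513638 0.21394199 0.01      ]
wide rim [0.48127599 0.33752944 0.095     ]
```

Call:
servo_tool(rows=[-0.03,0.029,0,0,0,0,-0.03,0.029,0,0,0,0,-0.03,0.029,0,0,0,0,-0.03,0.029,0,0,0,0], gripper=1, squeeze=80)

```text
t: 0.65
tool_pos: [0.2698, 0.4974, 0.2312]
eef_rot: [[0.284, 0.959, 0.0], [0.959, -0.284, -0.0], [-0.0, 0.0, -1.0]]
wrist_force: [0.6, -0.4, -0.8]
width: 1.002
```

Call:
servo_tool(rows=[-0.03,0.029,0,0,0,0,-0.03,0.029,0,0,0,0,-0.03,0.029,0,0,0,0,-0.03,0.029,0,0,0,0])

```text
t: 1.05
tool_pos: [0.3468, 0.3493, 0.2314]
eef_rot: [[0.285, 0.959, 0.0], [0.959, -0.285, 0.0], [0.0, 0.0, -1.0]]
wrist_force: [1.0, -0.6, 0.6]
width: 1.001
```

Call:
servo_tool(rows=[0,0,0,0,0,8.4,0,0,0,0,0,8.4,0,0,0,0,0,8.4,0,0,0,0,0,8.4,0,0,0,0,0,8.4])

```text
t: 1.55
tool_pos: [0.3462, 0.3509, 0.2314]
eef_rot: [[0.856, 0.517, -0.0], [0.517, -0.856, 0.0], [0.0, -0.0, -1.0]]
wrist_force: [-0.2, 0.6, 0.6]
width: 1.0
```

Call:
servo_tool(rows=[0,0,0,0,0,8.4,0,0,0,0,0,8.4,0,0,0,0,0,8.4,0,0,0,0,0,8.4,0,0,0,0,0,8.4])

```text
t: 2.05
tool_pos: [0.3462, 0.3509, 0.2313]
eef_rot: [[0.982, -0.189, -0.0], [-0.189, -0.982, 0.0], [-0.0, -0.0, -1.0]]
wrist_force: [0.1, 0.1, -0.3]
width: 1.0
```

Run:
```python
from h import *
s=env.state();print({k:np.round(v,3).tolist() for k,v in s.items()})
```

```text
{'t': 2.05, 'joint_positions': [-1.072, 0.168, 0.221, 1.966, -0.043, 1.012, -1.021], 'joint_vel': [-0.148, 0.0, 0.168, 0.009, -0.034, -0.002, -1.417], 'joint_efforts': [0.766, -31.399, 0.728, -22.209, 0.036, 0.002, 1.177], 'tool_pos': [0.346, 0.351, 0.231], 'eef_rot': [[0.982, -0.189, -0.0], [-0.189, -0.982, 0.0], [-0.0, -0.0, -1.0]], 'wrist_force': [0.121, 0.051, -0.266], 'ft_torque': [0.021, -0.037, 0.014], 'width': 1.0}
```

Call:
servo_tool(rows=[0.026,0.034,0,0,0,0,0.026,0.034,0,0,0,0,0.026,0.034,0,0,0,0,0.026,0.034,0,0,0,0,0,0,0,0,0,0])

```text
t: 2.55
tool_pos: [0.426, 0.1924, 0.2317]
eef_rot: [[0.981, -0.193, 0.001], [-0.193, -0.981, -0.001], [0.002, 0.001, -1.0]]
wrist_force: [-0.0, 0.0, 0.5]
width: 0.999
```

Call:
servo_tool(rows=[0,0,0,0,0,0,0,0,0,0,0,0])

```text
t: 2.75
tool_pos: [0.4231, 0.1993, 0.2313]
eef_rot: [[0.983, -0.181, -0.0], [-0.181, -0.983, 0.001], [-0.0, -0.0, -1.0]]
wrist_force: [-0.5, 0.8, 0.2]
width: 0.997
```

Run:
```python
from h import *
s=env.state()
c,im,f=cam("wrist"); cv2.imwrite("pics/w1.png",im)
h=cv2.cvtColor(im,cv2.COLOR_BGR2HSV)
m=((h[...,0]>15)&(h[...,0]<30)&(h[...,1]>70)&(h[...,2]>150)).astype(np.uint8)
n,l,st,ce=cv2.connectedComponentsWithStats(m)
for k in range(1,n):
    if st[k,4]>800:
        p=np.argwhere(l==k)[:,::-1]
        W=np.array([onz(*ray(c,f,*q,s),.149) for q in p]); r=cv2.minAreaRect((W[:,:2]*1000).astype(np.float32))
        print(st[k],r,cv2.boxPoints(r).tolist())
```

```text
[ 393    0   47   60 1888] ((490.2126159667969, 304.3677673339844), (15.220159530639648, 28.51325798034668), 10.477431297302246) [[480.13690185546875, 317.0028076171875], [485.32196044921875, 288.9649658203125], [500.288330078125, 291.73272705078125], [495.103271484375, 319.77056884765625]]
[ 306  185   29  141 3373] ((423.7013244628906, 199.08587646484375), (79.48186492919922, 15.276713371276855), 79.48682403564453) [[408.94000244140625, 161.40579223632812], [423.96026611328125, 158.61837768554688], [438.462646484375, 236.76596069335938], [423.4423828125, 239.55337524414062]]
```

View pics/w1.png

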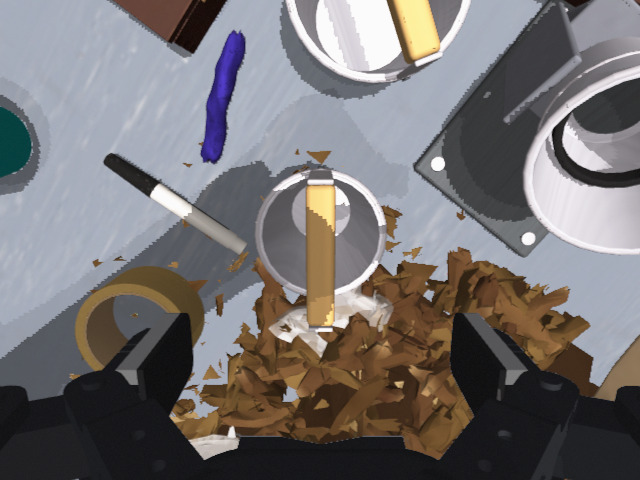

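The wrist view shows the small pot's bar centred at (320,255), with the jaws lined up on it. Descending.

Call:
servo_tool(rows=[0,0,0.028,0,0,0,0,0,0.028,0,0,0,0,0,0.028,0,0,0,0,0,0.027,0,0,0,0,0,0,0,0,0])

```text
t: 3.3
tool_pos: [0.4206, 0.1983, 0.1174]
eef_rot: [[0.984, -0.18, -0.006], [-0.18, -0.984, -0.004], [-0.006, 0.005, -1.0]]
wrist_force: [-0.1, 0.6, -0.0]
width: 0.999
```

Call:
servo_tool(rows=[0,0,0,0,0,0,0,0,0,0,0,0,0,0,0,0,0,0,0,0,0,0,0,0,0,0,0,0,0,0], gripper=0, squeeze=80)

```text
t: 3.8
tool_pos: [0.4237, 0.1986, 0.1212]
eef_rot: [[0.983, -0.183, 0.0], [-0.183, -0.983, 0.001], [0.0, -0.001, -1.0]]
wrist_force: [-2.0, 0.9, 5.3]
width: 0.176
```

Call:
servo_tool(rows=[0,0,0,0,0,0,0,0,0,0,0,0,0,0,0,0,0,0])

```text
t: 4.1
tool_pos: [0.4236, 0.1987, 0.1212]
eef_rot: [[0.983, -0.183, 0.0], [-0.183, -0.983, 0.001], [-0.0, -0.001, -1.0]]
wrist_force: [-2.5, 0.1, 6.6]
width: 0.176
```

Run:
```python
from h import *
s=env.state();print({k:np.round(v,3).tolist() for k,v in s.items()})
c,im,f=cam("wrist"); cv2.imwrite("pics/w2.png",im)
s0=dict(tool_pos=[.4231,.1993,.2313],eef_rot=[[.983,-.181,0],[-.181,-.983,.001],[0,0,-1]])
for q in [(438,163),(528,239),(414,166),(525,256)]: print(onz(*ray(c,f,*q,s0),.01))
```

```text
{'t': 4.1, 'joint_positions': [-0.808, 0.28, 0.331, 2.14, -0.135, 0.74, -0.573], 'joint_vel': [0.002, -0.0, 0.001, -0.0, -0.002, 0.001, 0.001], 'joint_efforts': [0.465, -29.871, 2.58, -16.736, 0.197, -0.636, 0.003], 'tool_pos': [0.424, 0.199, 0.121], 'eef_rot': [[0.983, -0.183, 0.0], [-0.183, -0.983, 0.001], [-0.0, -0.001, -1.0]], 'wrist_force': [-2.477, 0.062, 6.554], 'ft_torque': [0.037, 0.564, -0.01], 'width': 0.176}
[0.52704813 0.22181    0.01      ]
[0.59677363 0.14273384 0.01      ]
[0.50713079 0.22299353 0.01      ]
[0.5932787  0.12770519 0.01      ]
```

View pics/w2.png

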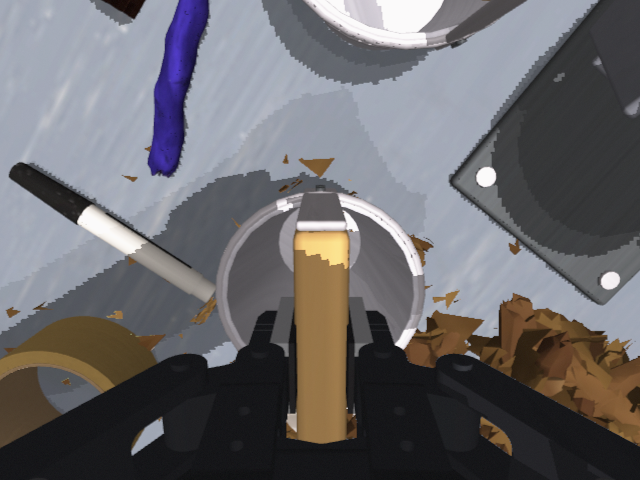

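Gripped. Lifting, then tilting 32° about the horizontal axis.

Call:
servo_tool(rows=[0,0,-0.03,0,0,0,0,0,-0.04,0,0,0,0,0,-0.04,0,0,0,0,0,-0.04,0,0,0,0,0,-0.04,0,0,0])

```text
t: 4.65
tool_pos: [0.4229, 0.1976, 0.3115]
eef_rot: [[0.983, -0.183, -0.001], [-0.183, -0.983, -0.0], [-0.001, 0.0, -1.0]]
wrist_force: [-0.1, 0.7, -3.3]
width: 0.173
```

Call:
servo_tool(rows=[0,0,0,6.35,4.86,0,0,0,0,6.35,4.86,0,0,0,0,6.35,4.86,0,0,0,0,6.35,4.86,0,0,0,0,0,0,0])

```text
t: 5.15
tool_pos: [0.4186, 0.1946, 0.3057]
eef_rot: [[0.917, -0.098, 0.386], [-0.245, -0.903, 0.352], [0.314, -0.417, -0.853]]
wrist_force: [-1.1, 0.4, -4.5]
width: 0.169
```

Call:
servo_tool(rows=[0,0,0,0,0,0,0,0,0,0,0,0])

```text
t: 5.35
tool_pos: [0.4249, 0.1992, 0.3115]
eef_rot: [[0.914, -0.093, 0.394], [-0.244, -0.903, 0.354], [0.323, -0.42, -0.848]]
wrist_force: [0.6, 0.6, -2.1]
width: 0.172
```

Run:
```python
from h import *
s=env.state();print({k:np.round(v,3).tolist() for k,v in s.items()})
c,im,f=cam("wrist"); cv2.imwrite("pics/w3.png",im)
c,im,f=cam("scene"); cv2.imwrite("pics/s3.png",im)
R=np.array(s["eef_rot"]);p=np.array(s["tool_pos"])
a=np.radians(42);ax=np.array([-np.sin(np.radians(32))*np.cos(a),-np.sin(np.radians(32))*np.sin(a),np.cos(np.radians(32))])
print("axis err tool frame deg", np.degrees(R.T@np.cross(R[:,2],-ax)))
M=np.array([.597,.2155,.148]); tgt=M+ax*(.03+.121); print("d tool",R.T@(tgt-p),tgt)
```

```text
{'t': 5.35, 'joint_positions': [-0.871, -0.231, 0.374, 2.242, -0.087, 0.573, -0.607], 'joint_vel': [-0.002, 0.011, -0.002, -0.008, -0.001, -0.008, 0.002], 'joint_efforts': [0.172, -11.737, -1.96, -25.894, -0.342, -2.016, -0.004], 'tool_pos': [0.425, 0.199, 0.312], 'eef_rot': [[0.914, -0.093, 0.394], [-0.244, -0.903, 0.354], [0.323, -0.42, -0.848]], 'wrist_force': [0.577, 0.602, -2.131], 'ft_torque': [-0.574, 0.74, 0.069], 'width': 0.172}
axis err tool frame deg [ 2.03701543e-02 -4.65669094e-03 -1.40258688e-16]
d tool [0.10064485 0.03810238 0.06126763] [0.53753518 0.16195764 0.27605526]
```

View pics/w3.png

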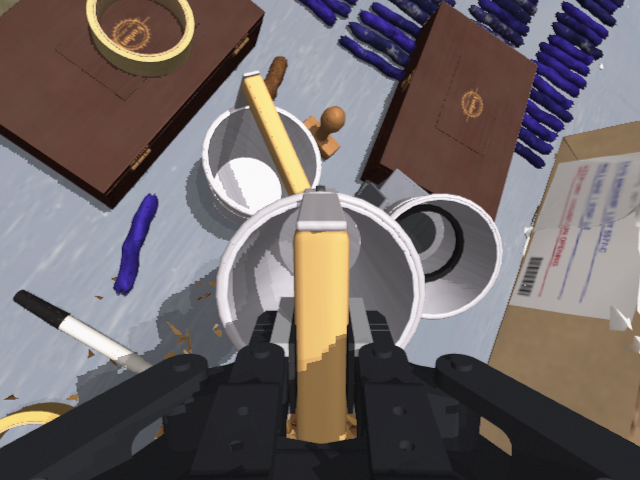

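View pics/s3.png

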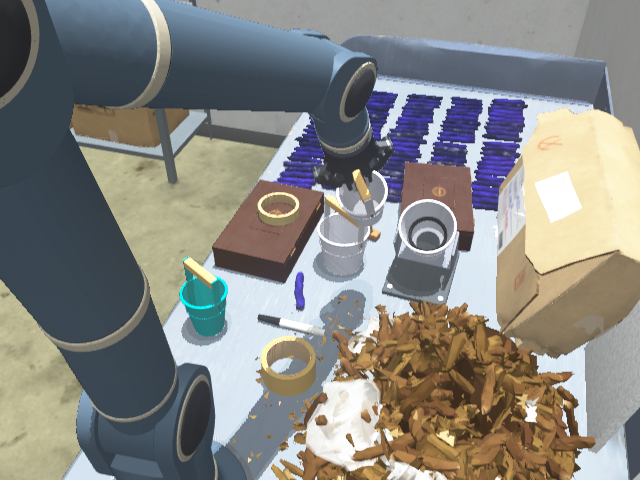

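The wrist view shows the held small pot (rim centre about (321,275), unslipped) and the leaning mouth at about (445,257). Next is to measure the mouth rim precisely from the wrist view.

Run:
```python
from h import *
im=cv2.imread("pics/w3.png"); cv2.imwrite("pics/w3c.png",cv2.resize(im[180:330,370:520],(600,600),interpolation=cv2.INTER_CUBIC))
```

```text
(no output)
```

View pics/w3c.png

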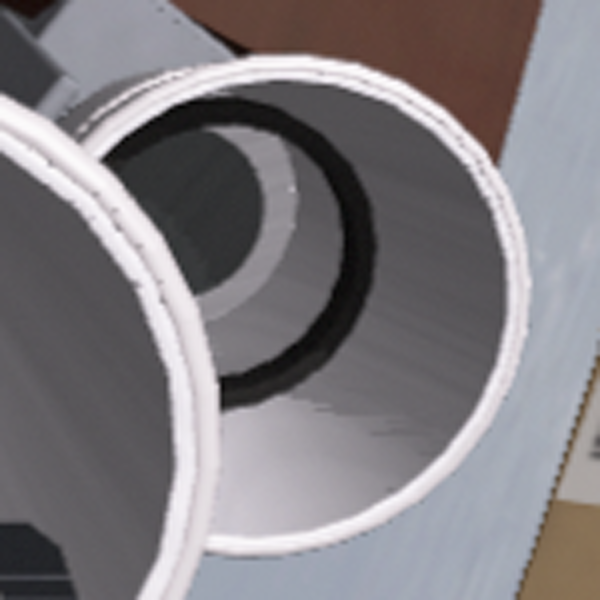

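Run:
```python
from h import *
from scipy.optimize import least_squares
s=env.state();c,im,f=cam("wrist")
R=np.array(s["eef_rot"]);p=np.array(s["tool_pos"])
a=np.radians(42);t=np.radians(32);ax=np.array([-np.sin(t)*np.cos(a),-np.sin(t)*np.sin(a),np.cos(t)])
e1=np.array([-np.sin(a),np.cos(a),0]); e2=np.cross(ax,e1)
M=np.array([.597,.2155,.148])
def fit(pts,h,origin):
    P0=origin+ax*h; Q=[]
    for q in pts:
        o,d=ray(c,f,*q,s); X=o+d*((P0-o)@ax)/(d@ax); Q.append([(X-P0)@e1,(X-P0)@e2])
    Q=np.array(Q); r=least_squares(lambda v:np.hypot(*(Q-v[:2]).T)-v[2],[0,0,.05])
    return r.x, np.abs(r.fun).max(), P0+e1*r.x[0]+e2*r.x[1]
pts=np.array([(180,97),(270,80),(340,90),(430,135),(480,185),(505,250),(508,310),(495,370),(460,435),(400,490),(330,523),(250,540)])/4+[370,180]
for h in (-.004,0,.004): print("mouth inner",h,*[np.round(v,4) for v in fit(pts,h,M)])
# collar inner top edge hole
cp=np.array([(240,127),(290,140),(325,175),(343,225),(345,260),(335,310),(300,350),(250,375),(222,382)])/4+[370,180]
for h in (-.03,-.04,-.05,-.06): print("collar",h,*[np.round(v,4) for v in fit(cp,h,M)])
# small rim outer: right edge crop
sp=np.array([(0,95),(60,130),(120,185),(165,240),(200,310),(217,380),(218,440),(205,510),(180,580)])/4+[370,180]
sp=np.vstack([sp,[(218,270),(219,290),(225,315),(236,240),(256,213),(222,255)]])
print("small rim",*[np.round(v,4) for v in fit(sp,-(.121-.095),p)])
```

```text
mouth inner -0.004 [-0.0024  0.002   0.052 ] 0.0009 [0.5989 0.214  0.1435]
mouth inner 0 [-0.0007  0.0017  0.0514] 0.0008 [0.5964 0.214  0.1471]
mouth inner 0.004 [0.0009 0.0014 0.0508] 0.0008 [0.5939 0.2139 0.1506]
collar -0.03 [0.0064 0.0002 0.0308] 0.0008 [0.6044 0.2307 0.1224]
collar -0.04 [0.0028 0.0008 0.0316] 0.0009 [0.6104 0.2313 0.1136]
collar -0.05 [-0.0008  0.0014  0.0324] 0.0009 [0.6163 0.2319 0.1048]
collar -0.06 [-0.0043  0.002   0.0332] 0.0009 [0.6222 0.2324 0.096 ]
small rim [-0.0001 -0.0022  0.0426] 0.0013 [0.4366 0.2096 0.2903]
```

```bash
cat >> h.py <<'E'
a=np.radians(42);t=np.radians(32);ax=np.array([-np.sin(t)*np.cos(a),-np.sin(t)*np.sin(a),np.cos(t)])
e1=np.array([-np.sin(a),np.cos(a),0]); e2=np.cross(ax,e1)
M=np.array([.597,.2155,.148])-.0005*e1+.0027*e2
def rel(sfoot):
    s=env.state();R=np.array(s["eef_rot"]);p=np.array(s["tool_pos"])
    tgt=M+ax*(sfoot-.110+.121)
    print("t",s["t"],"foot s now",round((p-M)@ax-.121+.11,4),"lat e1,e2",np.round([(p-M)@e1,(p-M)@e2],4),"axiserr",np.round(np.degrees(R.T@np.cross(R[:,2],-ax)),2))
    print("d tool",np.round(R.T@(tgt-p),4)); F=np.array(s["wrist_force"]); print("F",np.round(F,2),"Fax",round(F@ax,2),"w",s["width"],"q",np.round(s["joint_positions"],2))
E
python3 -c "
from h import *
rel(.14)"
```

```text
t 5.5 foot s now 0.2008 lat e1,e2 [0.1036 0.0289] axiserr [ 0.04  0.01 -0.  ]
d tool [0.0998 0.0401 0.0608]
F [ 0.38 -0.5  -3.59] Fax -3.01 w 0.17302120241099667 q [-0.87 -0.23  0.37  2.24 -0.09  0.57 -0.61]
```

Call:
servo_tool(rows=[0.033,0.0134,0,0,0,0,0.033,0.0134,0.01,0,0,0,0.034,0.0133,0.01,0,0,0,0,0,0.02,0,0,0,0,0,0.02,0,0,0])

```text
t: 6.0
tool_pos: [0.5372, 0.1587, 0.2751]
eef_rot: [[0.914, -0.094, 0.396], [-0.245, -0.903, 0.353], [0.324, -0.42, -0.848]]
wrist_force: [-0.2, 0.7, -4.0]
width: 0.17
```

Call:
servo_tool(rows=[0,0,0,0,0,0,0,0,0,0,0,0,0,0,0,0,0,0])

```text
t: 6.3
tool_pos: [0.5354, 0.1588, 0.2758]
eef_rot: [[0.914, -0.093, 0.395], [-0.245, -0.902, 0.355], [0.323, -0.421, -0.847]]
wrist_force: [0.7, 0.9, -2.1]
width: 0.169
```

Run:
```python
from h import *
rel(.14)
for n in("wrist","scene","top"):
    c,im,f=cam(n); cv2.imwrite(f"pics/{n}4.png",im if n=="wrist" else (cv2.resize(im[120:320,320:520],(600,600)) if n=="scene" else cv2.resize(im[40:240,280:480],(600,600))))
```

```text
t 6.3 foot s now 0.1417 lat e1,e2 [-0.0004  0.0006] axiserr [-0.04 -0.05 -0.  ]
d tool [ 0.     -0.0007  0.0017]
F [ 0.72  0.86 -2.08] Fax -2.35 w 0.16851419525089273 q [-0.98  0.02  0.79  2.14 -0.56  0.57  0.04]
```

View pics/wrist4.png

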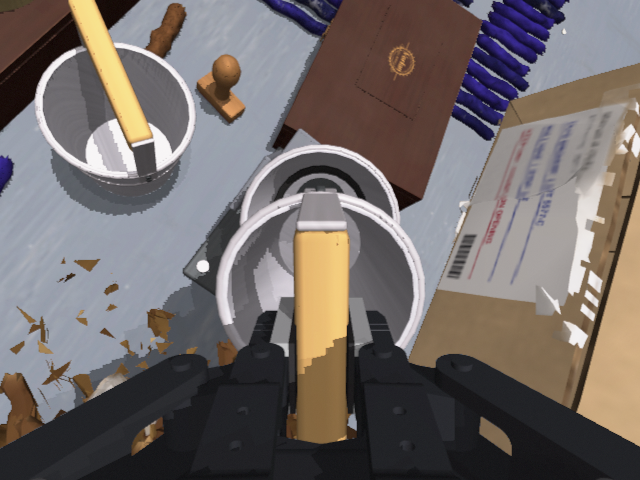

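View pics/scene4.png

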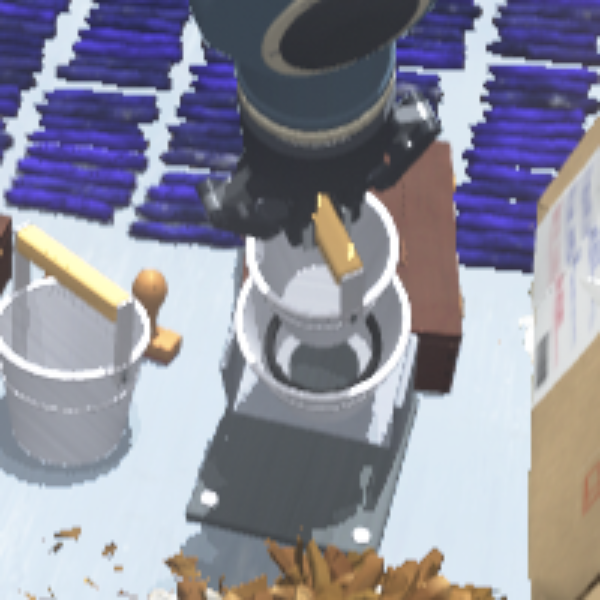

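View pics/top4.png

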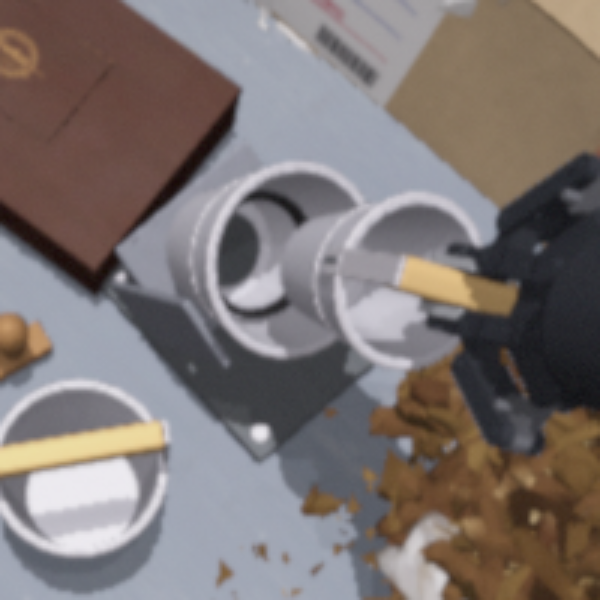

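Run:
```python
from h import *
th=np.linspace(0,2*np.pi,90)
for n,(x0,y0) in dict(top=(280,40),scene=(320,120)).items():
    c,im,f=cam(n); R=np.array(c["R"]);tt=np.array(c["t"])
    big=cv2.resize(im[y0:y0+200,x0:x0+200],(600,600),interpolation=cv2.INTER_CUBIC)
    for h,r,col in((0,.051,(0,0,255)),(.0317+.095,.042,(0,200,0)),(.0317,.028,(255,0,255))):
        P=M+ax*h+r*(np.cos(th)[:,None]*e1+np.sin(th)[:,None]*e2)
        X=P@R.T+tt; u=f*X[:,0]/X[:,2]+c["cx"];v=f*X[:,1]/X[:,2]+c["cy"]
        for a_,b_ in zip(u,v): cv2.circle(big,(int((a_-x0+.5)*3),int((b_-y0+.5)*3)),1,col,-1)
    cv2.imwrite(f"pics/ov_{n}.png",big)
```

```text
(no output)
```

View pics/ov_top.png

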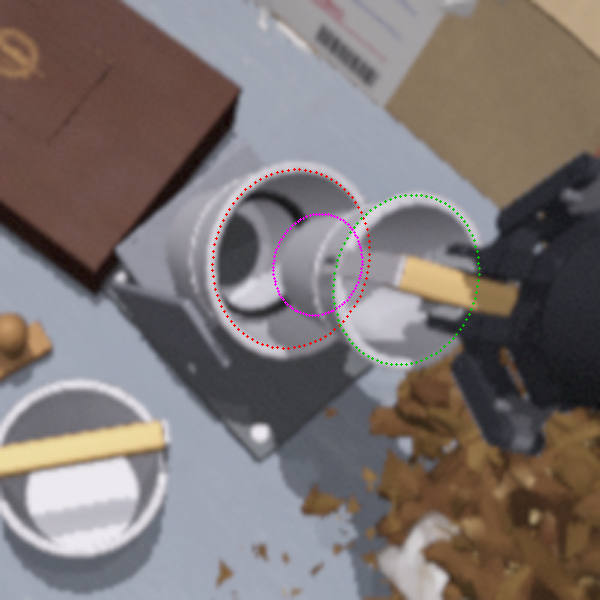

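View pics/ov_scene.png

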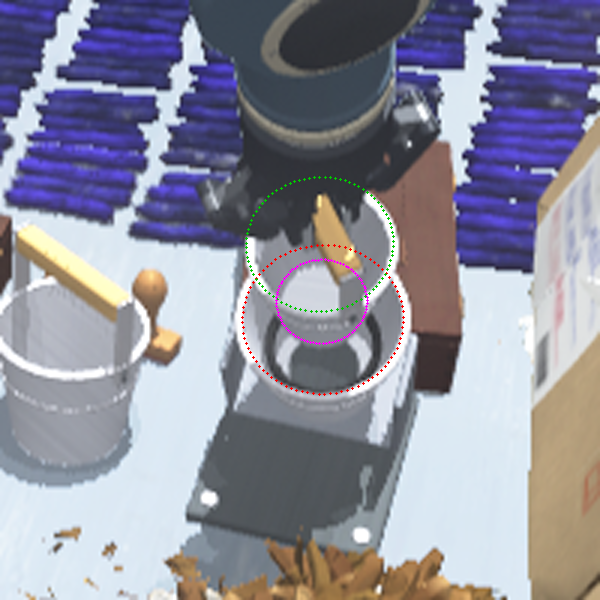

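Both overlays agree with the rims to within 1–2 mm. Inserting to just above the earliest contact.

Call:
servo_tool(rows=[0,-0.0005,0.014,0,0,0,0,0,0.014,0,0,0,0,0,0.014,0,0,0,0,0,0.014,0,0,0,0,0,0.01,0,0,0])

```text
t: 7.05
tool_pos: [0.5611, 0.1831, 0.2185]
eef_rot: [[0.915, -0.093, 0.393], [-0.244, -0.902, 0.355], [0.322, -0.421, -0.848]]
wrist_force: [-0.4, -0.0, -2.8]
width: 0.174
```

Call:
servo_tool(rows=[0,0,0,0,0,0,0,0,0,0,0,0,0,0,0,0,0,0])

```text
t: 7.35
tool_pos: [0.5612, 0.1824, 0.2198]
eef_rot: [[0.914, -0.093, 0.395], [-0.245, -0.902, 0.355], [0.323, -0.421, -0.847]]
wrist_force: [-0.0, 0.3, -2.1]
width: 0.171
```

Run:
```python
from h import *
rel(.07)
```

```text
t 7.35 foot s now 0.0757 lat e1,e2 [-0.0001  0.0006] axiserr [-0.05 -0.05 -0.  ]
d tool [ 0.0002 -0.0005  0.0057]
F [-0.01  0.32 -2.06] Fax -1.86 w 0.17061247455062195 q [-0.9   0.19  0.74  2.15 -0.89  0.52  0.33]
```

Call:
servo_tool(rows=[0,0,0.003,0,0,0,0,0,0.003,0,0,0,0,0,0.003,0,0,0,0,0,0.003,0,0,0,0,0,0.0,0,0,0])

```text
t: 7.85
tool_pos: [0.5655, 0.1871, 0.2082]
eef_rot: [[0.915, -0.094, 0.393], [-0.244, -0.903, 0.354], [0.321, -0.42, -0.849]]
wrist_force: [-0.9, -0.3, -4.1]
width: 0.173
```

Call:
servo_tool(rows=[0,0,0.001,0,0,0,0,0,0.001,0,0,0,0,0,0.001,0,0,0,0,0,0.001,0,0,0,0,0,0,0,0,0])

```text
t: 8.35
tool_pos: [0.5672, 0.1884, 0.2053]
eef_rot: [[0.915, -0.093, 0.393], [-0.245, -0.902, 0.355], [0.322, -0.421, -0.848]]
wrist_force: [0.1, 1.4, -2.8]
width: 0.17
```

Run:
```python
from h import *
rel(.06)
```

```text
t 8.35 foot s now 0.0589 lat e1,e2 [0.0003 0.0011] axiserr [0.   0.03 0.  ]
d tool [ 0.0009 -0.0007 -0.0011]
F [ 0.09  1.43 -2.76] Fax -2.88 w 0.1702338862835411 q [-0.87  0.23  0.7   2.15 -0.96  0.5   0.38]
```

Call:
servo_tool(rows=[0,0,0.001,0,0,0,0,0,0.001,0,0,0,0,0,0.001,0,0,0,0,0,0.001,0,0,0,0,0,0,0,0,0])

```text
t: 8.85
tool_pos: [0.5689, 0.1899, 0.2019]
eef_rot: [[0.915, -0.093, 0.393], [-0.245, -0.902, 0.355], [0.322, -0.421, -0.848]]
wrist_force: [0.3, 1.0, -1.4]
width: 0.171
```

Run:
```python
from h import *
rel(.06)
```

```text
t 8.85 foot s now 0.0549 lat e1,e2 [0.0003 0.001 ] axiserr [-0.    0.02  0.  ]
d tool [ 0.0008 -0.0006 -0.0051]
F [ 0.28  0.96 -1.4 ] Fax -1.64 w 0.17100078813417352 q [-0.86  0.23  0.68  2.15 -0.97  0.5   0.4 ]
```

Call:
servo_tool(rows=[0,0,0.001,0,0,0,0,0,0.001,0,0,0,0,0,0.001,0,0,0,0,0,0.001,0,0,0,0,0,0,0,0,0])

```text
t: 9.35
tool_pos: [0.5705, 0.1914, 0.1987]
eef_rot: [[0.915, -0.093, 0.394], [-0.245, -0.902, 0.355], [0.322, -0.421, -0.848]]
wrist_force: [0.8, 1.3, -2.6]
width: 0.173
```

Call:
servo_tool(rows=[0,-0.0005,0.001,0,0,0,0,0,0.001,0,0,0,0,0,0.001,0,0,0,0,0,0.001,0,0,0,0,0,0,0,0,0])

```text
t: 9.85
tool_pos: [0.5721, 0.1932, 0.1954]
eef_rot: [[0.915, -0.093, 0.394], [-0.245, -0.902, 0.355], [0.322, -0.421, -0.848]]
wrist_force: [-0.4, 0.6, -1.6]
width: 0.174
```

Run:
```python
from h import *
rel(.045)
```

```text
t 9.85 foot s now 0.0469 lat e1,e2 [0.0006 0.0005] axiserr [-0.01  0.02 -0.  ]
d tool [ 0.0008 -0.0001  0.0019]
F [-0.39  0.65 -1.65] Fax -1.48 w 0.17365782232198695 q [-0.82  0.25  0.64  2.14 -0.99  0.49  0.41]
```

Call:
servo_tool(rows=[0.0005,0,0.001,0,0,0,0,0,0.001,0,0,0,0,0,0.001,0,0,0,0,0,0.001,0,0,0,0,0,0,0,0,0])

```text
t: 10.35
tool_pos: [0.5741, 0.1946, 0.1922]
eef_rot: [[0.915, -0.093, 0.393], [-0.245, -0.902, 0.355], [0.322, -0.421, -0.848]]
wrist_force: [-0.3, 1.4, -1.0]
width: 0.175
```

Call:
servo_tool(rows=[0,0,0.001,0,0,0,0,0,0.001,0,0,0,0,0,0.001,0,0,0,0,0,0,0,0,0,0,0,0,0,0,0])

```text
t: 10.85
tool_pos: [0.5753, 0.1956, 0.1898]
eef_rot: [[0.915, -0.093, 0.394], [-0.245, -0.902, 0.355], [0.322, -0.421, -0.848]]
wrist_force: [-0.2, 1.3, -0.1]
width: 0.168
```

Run:
```python
from h import *
rel(.04)
```

```text
t 10.85 foot s now 0.04 lat e1,e2 [0.0002 0.0001] axiserr [-0.02  0.02 -0.  ]
d tool [0.0003 0.     0.    ]
F [-0.24  1.26 -0.13] Fax -0.46 w 0.1682800476371 q [-0.79  0.26  0.6   2.14 -1.01  0.47  0.42]
```

Call:
servo_tool(rows=[0,0,0.001,0,0,0,0,0,0.001,0,0,0,0,0,0,0,0,0,0,0,0,0,0,0])

```text
t: 11.25
tool_pos: [0.5761, 0.1963, 0.1881]
eef_rot: [[0.915, -0.093, 0.394], [-0.245, -0.902, 0.355], [0.322, -0.421, -0.848]]
wrist_force: [0.2, 1.2, 0.2]
width: 0.173
```

Run:
```python
from h import *
rel(.04)
```

```text
t 11.25 foot s now 0.038 lat e1,e2 [0.0002 0.0002] axiserr [-0.02  0.02 -0.  ]
d tool [ 0.0003  0.     -0.002 ]
F [0.24 1.24 0.17] Fax -0.39 w 0.1729784144123029 q [-0.77  0.26  0.58  2.14 -1.01  0.47  0.42]
```

Call:
servo_tool(rows=[0,0,0.001,0,0,0,0,0,0.001,0,0,0,0,0,0,0,0,0,0,0,0,0,0,0])

```text
t: 11.65
tool_pos: [0.5769, 0.197, 0.1864]
eef_rot: [[0.915, -0.093, 0.394], [-0.245, -0.902, 0.355], [0.322, -0.421, -0.848]]
wrist_force: [-0.2, 2.8, 0.3]
width: 0.173
```

Run:
```python
from h import *
rel(.04)
```

```text
t 11.65 foot s now 0.036 lat e1,e2 [0.0002 0.0002] axiserr [-0.02  0.02 -0.  ]
d tool [ 0.0003 -0.     -0.004 ]
F [-0.16  2.84  0.28] Fax -0.7 w 0.17254577340980431 q [-0.76  0.26  0.57  2.14 -1.01  0.47  0.43]
```

Call:
servo_tool(rows=[0,0,0.001,0,0,0,0,0,0.001,0,0,0,0,0,0,0,0,0,0,0,0,0,0,0])

```text
t: 12.05
tool_pos: [0.5777, 0.1977, 0.1847]
eef_rot: [[0.915, -0.093, 0.394], [-0.245, -0.902, 0.355], [0.322, -0.421, -0.848]]
wrist_force: [-0.6, 2.3, 1.9]
width: 0.17
```

Run:
```python
from h import *
rel(.04);s=env.state();print(np.array(s["eef_rot"]).T@s["wrist_force"], s["ft_torque"])
for n in("wrist","scene"):
    c,im,f=cam(n); cv2.imwrite(f"pics/{n}5.png",im if n=="wrist" else cv2.resize(im[120:320,320:520],(600,600)))
```

```text
t 12.05 foot s now 0.034 lat e1,e2 [0.0002 0.0002] axiserr [-0.02  0.02 -0.  ]
d tool [ 0.0003 -0.     -0.006 ]
F [-0.63  2.34  1.88] Fax 1.01 w 0.16979846145428504 q [-0.75  0.27  0.55  2.14 -1.02  0.46  0.43]
[-0.54316675 -2.84469223 -1.01046999] [0.54546946 0.20345256 0.34069192]
```

View pics/wrist5.png

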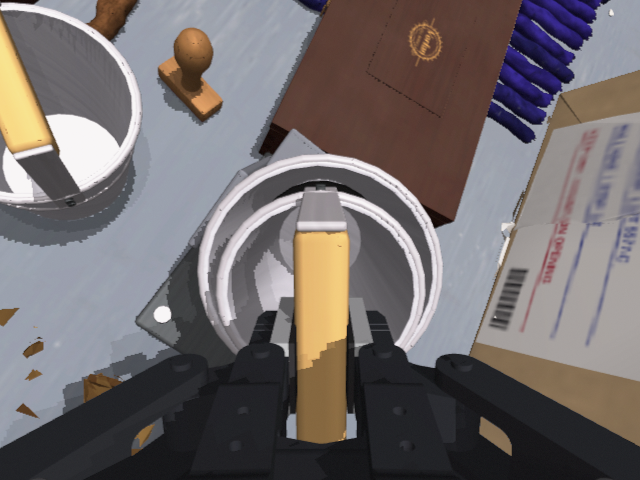

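View pics/scene5.png

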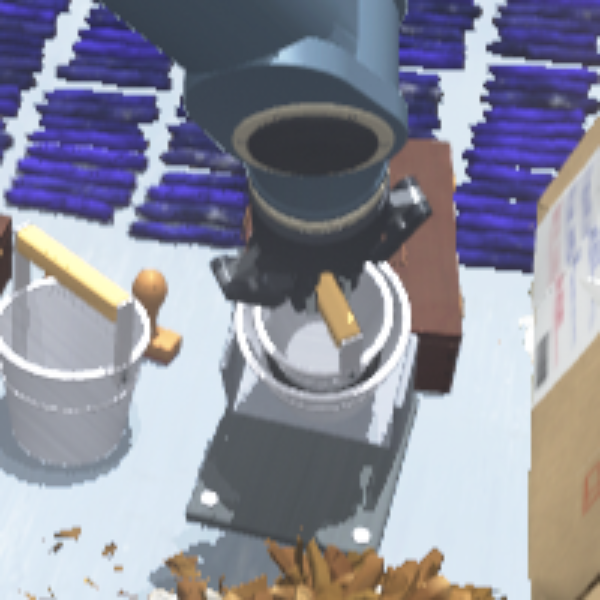

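Call:
servo_tool(rows=[0,-0.001,0.001,0,0,0,0,0,0.001,0,0,0,0,0,0,0,0,0,0,0,0,0,0,0])

```text
t: 12.55
tool_pos: [0.5785, 0.1989, 0.1832]
eef_rot: [[0.914, -0.094, 0.394], [-0.245, -0.902, 0.354], [0.322, -0.421, -0.848]]
wrist_force: [-0.7, 1.0, 2.8]
width: 0.171
```

Run:
```python
from h import *
rel(.04);s=env.state();print(np.array(s["eef_rot"]).T@s["wrist_force"], s["ft_torque"])
```

```text
t 12.55 foot s now 0.0321 lat e1,e2 [ 0.0005 -0.0003] axiserr [0.01 0.01 0.  ]
d tool [ 0.0002  0.0006 -0.0079]
F [-0.75  0.97  2.81] Fax 2.33 w 0.1711922266458087 q [-0.74  0.27  0.54  2.14 -1.02  0.46  0.43]
[-0.01611998 -1.98608415 -2.33082454] [0.26718739 0.3269624  0.19088751]
```

Call:
servo_tool(rows=[0,0,0.001,0,0,0,0,0,0.001,0,0,0,0,0,0,0,0,0,0,0,0,0,0,0])

```text
t: 12.95
tool_pos: [0.5793, 0.1997, 0.1816]
eef_rot: [[0.914, -0.094, 0.394], [-0.245, -0.902, 0.355], [0.322, -0.421, -0.848]]
wrist_force: [-1.5, 1.4, 2.5]
width: 0.175
```

Run:
```python
from h import *
rel(.04);s=env.state();print(np.array(s["eef_rot"]).T@s["wrist_force"], s["ft_torque"])
```

```text
t 12.95 foot s now 0.0301 lat e1,e2 [ 0.0006 -0.0004] axiserr [0.   0.01 0.  ]
d tool [ 0.0002  0.0007 -0.0099]
F [-1.49  1.39  2.53] Fax 2.24 w 0.1751480070284951 q [-0.73  0.27  0.52  2.13 -1.02  0.45  0.43]
[-0.88699478 -2.17638038 -2.24463486] [0.17410969 0.3347352  0.24165133]
```

Call:
servo_tool(rows=[0,0,0.001,0,0,0,0,0,0.001,0,0,0,0,0,0,0,0,0])

```text
t: 13.25
tool_pos: [0.5801, 0.2005, 0.1799]
eef_rot: [[0.914, -0.094, 0.394], [-0.245, -0.902, 0.355], [0.322, -0.421, -0.848]]
wrist_force: [-2.4, 0.9, 4.5]
width: 0.173
```

Run:
```python
from h import *
rel(.04)
for i in range(4):
    env.camera("top"); s=env.state();print(np.round(np.array(s["eef_rot"]).T@s["wrist_force"],2))
```

```text
t 13.25 foot s now 0.028 lat e1,e2 [ 0.0006 -0.0005] axiserr [-0.    0.01 -0.  ]
d tool [ 0.0002  0.0008 -0.012 ]
F [-2.45  0.85  4.47] Fax 4.45 w 0.17340685324020466 q [-0.71  0.27  0.51  2.13 -1.02  0.45  0.43]
[-0.11 -2.71 -5.95]
[-0.31 -2.4  -5.62]
[ 0.13 -2.37 -5.56]
[-0.29 -2.75 -4.81]
```

Average axial reading is 5.3 N. With the free-hanging baseline of −2.35 N that makes about 7.6 N on the collar. One small step more, then hold.

Call:
servo_tool(rows=[0,0,0.0008,0,0,0,0,0,0.0007,0,0,0,0,0,0,0,0,0,0,0,0,0,0,0,0,0,0,0,0,0])

```text
t: 13.95
tool_pos: [0.5807, 0.201, 0.1788]
eef_rot: [[0.914, -0.094, 0.394], [-0.245, -0.902, 0.355], [0.322, -0.421, -0.848]]
wrist_force: [-2.8, -0.3, 6.1]
width: 0.17
```

Run:
```python
from h import *
rel(.04)
for i in range(6):
    env.camera("top"); s=env.state();print(np.round(np.array(s["eef_rot"]).T@s["wrist_force"],2))
```

```text
t 13.95 foot s now 0.0267 lat e1,e2 [ 0.0006 -0.0005] axiserr [-0.01  0.    0.  ]
d tool [ 0.0002  0.0008 -0.0133]
F [-2.81 -0.29  6.11] Fax 6.39 w 0.17040207406105726 q [-0.7   0.28  0.49  2.13 -1.02  0.44  0.43]
[-0.1  -1.15 -6.02]
[-1.18 -1.76 -5.66]
[ 0.1  -1.83 -6.65]
[-0.46 -2.   -6.22]
[-0.23 -1.96 -6.58]
[-0.97 -0.68 -5.85]
```

Call:
servo_tool(rows=[0,0,0,0,0,0,0,0,0,0,0,0,0,0,0,0,0,0,0,0,0,0,0,0,0,0,0,0,0,0])

```text
t: 14.75
tool_pos: [0.5807, 0.201, 0.1788]
eef_rot: [[0.914, -0.094, 0.394], [-0.245, -0.902, 0.355], [0.322, -0.421, -0.848]]
wrist_force: [-1.8, -0.8, 5.5]
width: 0.174
```

Run:
```python
from h import *
rel(.04)
c,im,f=cam("wrist"); cv2.imwrite("pics/wrist6.png",im)
for i in range(3):
    env.camera("top"); s=env.state();print(np.round(np.array(s["eef_rot"]).T@s["wrist_force"],2))
```

```text
t 14.75 foot s now 0.0267 lat e1,e2 [ 0.0006 -0.0005] axiserr [-0.01  0.   -0.  ]
d tool [ 0.0002  0.0008 -0.0133]
F [-1.8  -0.85  5.49] Fax 5.66 w 0.17439606146233183 q [-0.7   0.28  0.49  2.13 -1.02  0.44  0.43]
[-0.93 -1.91 -6.53]
[-0.56 -2.04 -6.86]
[-0.57 -2.4  -6.67]
```

View pics/wrist6.png

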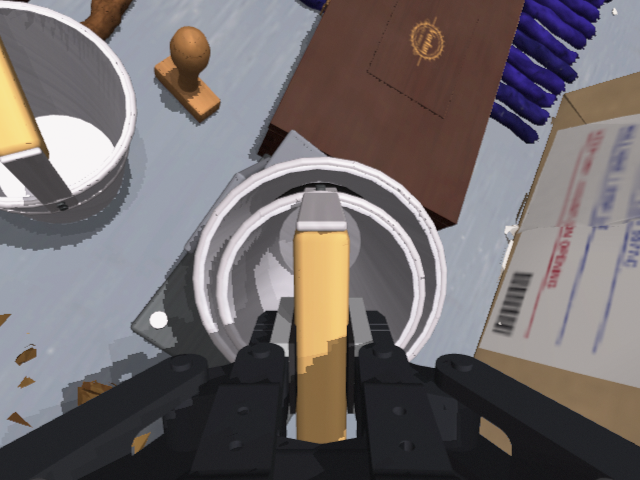

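About 8.6 N held for well over a second, and the wrist view shows the pots concentric. Easing back 6 mm with the spring, then releasing.

Call:
servo_tool(rows=[0,0,-0.0015,0,0,0,0,0,-0.0015,0,0,0,0,0,-0.0015,0,0,0,0,0,-0.0015,0,0,0,0,0,0,0,0,0])

```text
t: 15.45
tool_pos: [0.5782, 0.199, 0.1836]
eef_rot: [[0.915, -0.093, 0.394], [-0.245, -0.902, 0.354], [0.322, -0.42, -0.848]]
wrist_force: [0.6, 1.5, 1.4]
width: 0.171
```

Run:
```python
from h import *
rel(.04)
for i in range(3):
    env.camera("top"); s=env.state();print(np.round(np.array(s["eef_rot"]).T@s["wrist_force"],2))
```

```text
t 15.45 foot s now 0.0324 lat e1,e2 [ 0.0008 -0.0004] axiserr [ 0.01  0.02 -0.  ]
d tool [ 0.0004  0.0008 -0.0076]
F [0.58 1.55 1.44] Fax 0.44 w 0.17096047015177945 q [-0.71  0.26  0.5   2.13 -1.    0.45  0.41]
[ 0.58 -0.73 -0.87]
[-0.08 -1.8   0.25]
[ 0.17 -2.76 -0.43]
```

Call:
servo_tool(rows=[0,0,0,0,0,0,0,0,0,0,0,0,0,0,0,0,0,0,0,0,0,0,0,0,0,0,0,0,0,0], gripper=0.6)

```text
t: 16.1
tool_pos: [0.5782, 0.1988, 0.1835]
eef_rot: [[0.915, -0.094, 0.393], [-0.245, -0.902, 0.354], [0.322, -0.42, -0.848]]
wrist_force: [0.5, 1.2, -0.3]
width: 0.6
```

Run:
```python
from h import *
rel(.04)
c,im,f=cam("wrist"); cv2.imwrite("pics/wrist7.png",im)
```

```text
t 16.1 foot s now 0.0325 lat e1,e2 [ 0.0007 -0.0002] axiserr [ 0.02  0.03 -0.  ]
d tool [ 0.0004  0.0006 -0.0075]
F [ 0.52  1.18 -0.32] Fax -0.9 w 0.6002188698602944 q [-0.71  0.26  0.5   2.13 -1.    0.45  0.41]
```

View pics/wrist7.png

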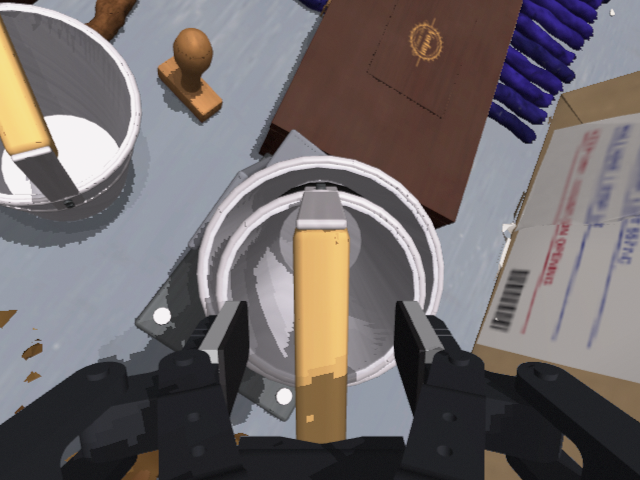

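Released; the bar stands free between the open pads at (322,340) and the small pot stayed put. Backing out along the axis.

Call:
servo_tool(rows=[0,0,-0.01,0,0,0,0,0,-0.02,0,0,0,0,0,-0.03,0,0,0,0,0,-0.03,0,0,0,0,0,-0.03,0,0,0])

```text
t: 16.65
tool_pos: [0.5305, 0.1557, 0.286]
eef_rot: [[0.915, -0.094, 0.393], [-0.245, -0.903, 0.354], [0.321, -0.42, -0.849]]
wrist_force: [-0.0, 0.9, -0.9]
width: 0.605
```

Call:
servo_tool(rows=[0,0,-0.02,0,0,0,0,0,0,0,0,0,0,0,0,0,0,0,0,0,0,0,0,0])

```text
t: 17.05
tool_pos: [0.5227, 0.1497, 0.3011]
eef_rot: [[0.915, -0.094, 0.392], [-0.244, -0.903, 0.354], [0.32, -0.42, -0.849]]
wrist_force: [0.2, -0.2, 0.3]
width: 0.6
```

Run:
```python
from h import *
rel(.17)
c,im,f=cam("wrist"); cv2.imwrite("pics/wrist8.png",im)
c,im,f=cam("scene"); cv2.imwrite("pics/scene8.png",im)
c,im,f=cam("top"); cv2.imwrite("pics/top8.png",im)
```

```text
t 17.05 foot s now 0.1714 lat e1,e2 [0.0013 0.0003] axiserr [ 0.07  0.13 -0.  ]
d tool [0.0012 0.0006 0.0014]
F [ 0.19 -0.17  0.28] Fax 0.22 w 0.600051077857732 q [-0.87 -0.04  0.65  2.12 -0.43  0.61 -0.09]
```

View pics/wrist8.png

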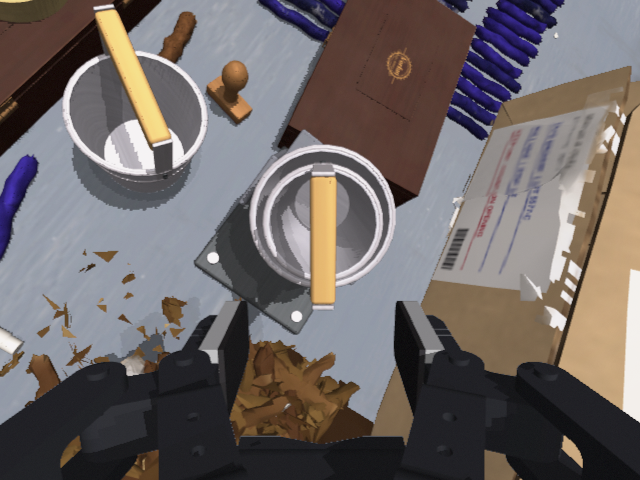

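View pics/scene8.png

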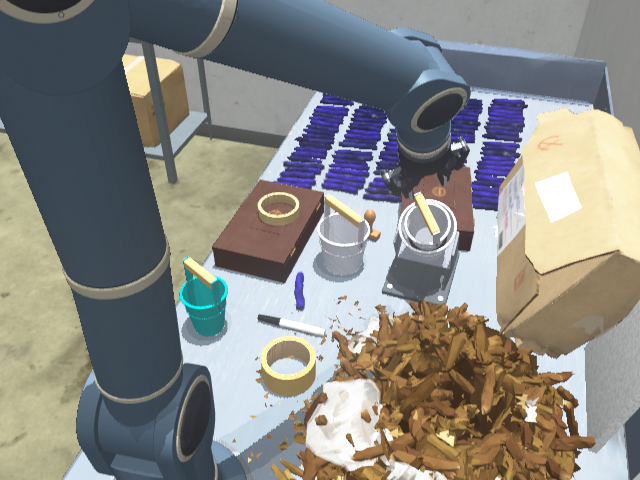

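View pics/top8.png

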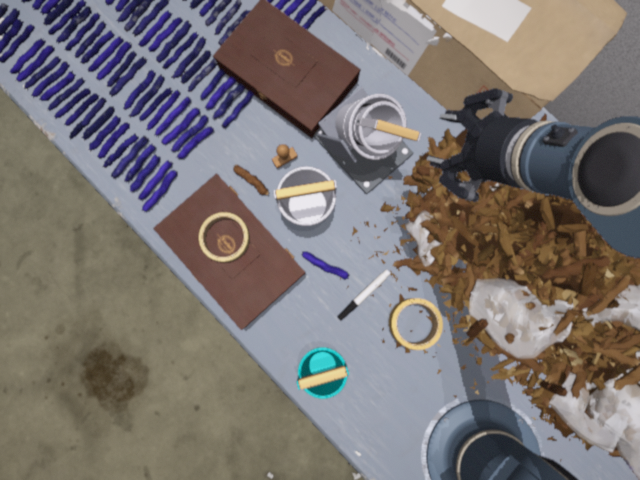

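The three views show the small pot nested and concentric in the leaning pot (wrist (322,215)), the gripper clear, and every bystander and the wide pot in place.

```bash
python3 -c "
from station import env
print(env.job_done())"
```

```text
the job is handed in; nothing more can be done
None
```

I nested the small pot in the leaning pot and handed the job in at about 17 s; no verdict came back. I took it by its wooden bar with an 80 N grip, tilted it 32° onto the leaning axis, and found the collar by touch with the pot's foot about 36–38 mm from the leaning pot's origin.

- **Push:** I pressed to a foot depth of about 27 mm and held for over 1 s. The axial force was about 6.3 N above zero. Subtracting the −2.35 N read with the pot hanging free gives about 8.6 N on the collar, so roughly 8–9 mm of travel.
- **Release:** I eased back 6 mm with the spring, opened the gripper and backed out along the axis.
- **Last checks:** The tool axis stayed within 0.15° and 1.5 mm of the measured leaning axis. The final pictures show the small pot concentric and free of the gripper, and the wide pot, the bystanders and the turquoise look-alike look unmoved.
- **Disagreements:**
  - The force rose about 0.75 N per mm rather than 1, so the collar may have travelled up to about 12 mm, still below the 16 mm jam limit.
  - The collar pushed back with 2–3 N sideways, so the pot was probably a millimetre or so off centre.
  - The top and wrist cameras differed by about 2.5 mm; I used the wrist camera for the grasp and to aim at the mouth.

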